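# Proof-pull a clamped sample on a spring gauge

### The arm

A 7-joint arm with a two-finger parallel gripper is mounted at the origin on the work surface. World frame = base frame: x ahead of the robot, y to its left, z up, the work surface at z = 0. Lengths are in m, angles in rad, forces in N, time in s.
With the tool pointing down it reaches from about 0.425 to 0.875 m from the base axis. Payload 4.7 kg.
Tool frame: the origin (TCP) lies at the very end of the fingers, on their centre line; the grasp point (between the pads) lies 19 mm behind it; z points along the fingers, y is the line along which they close (so a half turn about z gives the same grasp; the last joint's range is limited). The gripper opens to 85 mm and grips with 20 to 120 N. Pads are 22 mm wide; open, the fingers measure 114 mm over their backs; the gripper's body (76 mm by 85 mm) begins 54 mm behind the grasp point. The pads swing forward as they close: fully open they stand 13 mm farther back than shut.
Start: joints at [-1.214, 0.321, -0.07, 1.45, 0.023, 1.371, -0.057], TCP at [0.219, 0.612, 0.203] pointing down, gripper open.
Joint ranges: [-2.86, 2.86], [-0.3, 2.09], [-1.38, 1.24], [0.06, 2.45], [-1.56, 4.7], [0.09, 2.05], [-2.69, 2.69]. Speed limits (rad/s): [2.57, 2.57, 3.14, 3.14, 3.14, 3.14, 3.14].

### API

Orientations are given as a 3x3 rotation matrix whose columns are the frame's x, y, z axes.
In Python, from workcell import r gives the robot as it stands. The module is installed in compiled form; this text tells all that it offers. Calls block until the motion is done:
- r.move_ptp(position, orientation): joint-space move of the TCP to a pose.
- r.move_linear(position, velocity=0.15, attitude=None): straight line of the TCP; attitude=None keeps the orientation; velocity is the mean speed in m/s.
- r.move_joints(angles): joint-space move.
- r.gripper_to(opening, squeeze=None): opening from 0.0 (shut) to 1.0 (fully open); squeeze is the grip in N (None keeps the last); returns when the fingers have stopped.
- r.wait(seconds).
- r.inverse_kinematics(position, orientation): joint angles nearest the present ones, or None.
- r.observe(): the state.
- r.snapshot(name): name is "side" or "top"; returns a dict with "img" (384x512x3 uint8, blue, green, red), "vertical_fov" (degrees; the focal length in pixels is half the picture's height over the tangent of half this angle, whatever the lens; pixels are square), "cx", "cy" (the principal point, pixels), "k1" (the pictures are not rectified: a ray, as slopes to the right and down, at radius r is drawn at 1 + k1 r^2 times it, then the intrinsics apply), "origin" and "attitude" of the camera in the world. Camera axes: x right, y up, looking along -z (the intrinsics and any distortion apply to the point x, -y, -z); pixel columns grow to the right and rows downward; lengths in m; the calibration is good to about 2 mm. A picture is of the moment at which its call begins. There is no depth.
A pose or a line that the arm cannot do raises r.PlanningError and nothing moves.
- r.hand_in(): hands the job in; it is judged then, once.
The state is a dict: "time": time; "joint_pos": joint angles; "dq": joint speeds; "joint_efforts": joint torques, N m; "tcp_pos": TCP position; "tool_rot": TCP orientation; "wrist_force": force on the tool from outside, world axes, zero at the start; "wrist_torque": the same for the moment, N m; "opening": opening from 0.0 (shut) to 1.0 (fully open); "finger_force": force on a finger pad.
Only numpy, scipy, OpenCV 4.12 (cv2) and the standard library are available. Lean on these libraries where they do the work, as an engineer would, in place of code of your own. Each camera call takes 0.05 s, during which the arm holds its last target. There are 200 camera calls.

### The job

Give the clamped chip its proof pull on the blue bench gauge: take the black upright grip, draw it out against the spring until the orange pointer stands beside the green block on the scale, and hold it there for two seconds without running on to the red block. Then ease the grip fully home (do not let it fly back), let go, and leave the marker and everything else on the bench as they are.

Things in the scene. Friction and masses are not known exactly. Their poses are not given: they have to be found in the camera images.
- gauge: Fixed pull gauge, blue bed plate 340 x 170 x 12 mm; origin: centre of its underside, on the table. The grip is drawn along the plate toward own -x. White spring barrel at own x +33 to +127 mm (50 wide, top 60 mm up), chip clamp behind it. White scale rail (30 wide, top 26 mm up) along own y = +64 mm, ticks every 10 mm from the pointer's home.
- grip (a joint): How far the grip is drawn out, in m: 0 fully home, grows along gauge -x, stops at 0.100. A spring always pulls it home: 2.3 N at 0, plus 1.5 N for each 10 mm.
- grip_top (a point): Centre of the top of the black upright grip, 115 mm above the table. The post, 20 mm thick (gauge x) by 28 mm wide (gauge y), stands clear from 38 to 115 mm above the table on a grey shuttle 36 x 56 mm. Home it is at gauge x = -60 mm, y = 0. Its axes are the gauge's.
- pointer (a point): Tip of the orange pointer, which moves with the grip: in line with the grip's centre along gauge x, 46 mm to its gauge +y side, 36 mm above the table.
- mark (a point): Middle, along gauge x, of the green block (10 mm wide) at its edge by the pointer's path. Same marker carries the red block, near face 13 mm farther out (gauge -x). The marker rides on the scale rail, tops 38 mm (green), 42 mm (red) above the table. The pointer is on the mark when both have the same gauge x.
- marker (a joint): Where the marker is set, in m: the green block's middle stands at a draw of 0.035 plus this value (0 to 0.040).
- tape_roll: Amber roll of tape lying flat beside the gauge, 76 mm across, 19 mm high; origin at the centre of its underside.
- chip_case: Flat clear chip case with a blue sheet, 70 x 70 x 14 mm, beside the gauge; origin at the centre of its underside.
- dish: Glass dish 90 mm across, 16 mm high; origin at the centre of its underside.
- solvent: White bottle with a red cap, 60 mm across, 130 mm high; origin at the centre of its underside.
- mouse: Round black computer mouse, 62 mm across, 34 mm high; origin at the centre of its underside.
- tweezers: Steel tweezers 120 mm long lying flat; origin in their middle.

How it is judged:
By the outcome, as a careful person would: the job done as asked, in the order asked, and still so for the second after the job is handed in, with the robot touching nothing.
It also fails if it takes over 38 s, if anything falls off the work surface, if the arm or the gripper's body presses on something with over 40 N, if the wrist force passes 120 N, or if a joint passes its speed limit or range.

## Working session

There is one attempt and no reset: what is moved stays moved. The work goes in short steps, each a Python script; the robot and the scene stay as the last script left them, time stands still between calls to the robot, and variables do not carry over. Pictures are saved under pics/ and viewed, at most 10 in all, crops included, and the job is handed in when it is done.

```bash
mkdir -p pics; cat > h.py <<'E'
import numpy as np, cv2
from workcell import r
def K(s):
    f=s["img"].shape[0]/2/np.tan(np.radians(s["vertical_fov"])/2)
    return f
def pix2z(s,u,v,z):
    f=K(s); d=np.array([(u-s["cx"])/f,(v-s["cy"])/f]); p=d.copy()
    for _ in range(30): p=d/(1+s["k1"]*(p@p))
    w=np.array(s["attitude"])@np.array([p[0],-p[1],-1]); o=np.array(s["origin"])
    return o+w*(z-o[2])/w[2]
def proj(s,P):
    q=np.array(s["attitude"]).T@(np.array(P)-np.array(s["origin"])); p=np.array([q[0],-q[1]])/-q[2]
    p=p*(1+s["k1"]*(p@p)); f=K(s); return np.array([s["cx"]+f*p[0],s["cy"]+f*p[1]])
E
python3 - <<'E'
from h import *
import pickle
for n in("top","side"):
    s=r.snapshot(n); pickle.dump(s,open(n+".pkl","wb")); cv2.imwrite(f"pics/{n}.png",cv2.resize(s["img"],(800,600),interpolation=cv2.INTER_CUBIC))
    print(n,{k:v for k,v in s.items() if k!="img"})
o=r.observe();print(o["time"],o["opening"],o["tool_rot"])
E
```

```text
top {'vertical_fov': 43.45643450038375, 'cx': 250.41092478253753, 'cy': 185.03179296518454, 'k1': 0.00173868431723673, 'origin': array([0.49327343, 0.03441246, 1.48567861]), 'attitude': array([[ 0.00317946,  0.99814607, -0.06078082],
       [-0.99999429,  0.00310417, -0.00133306],
       [-0.00114192,  0.06078471,  0.99815025]])}
side {'vertical_fov': 52.444149788686424, 'cx': 259.03432368344505, 'cy': 193.12782922754408, 'k1': -0.05238923656257313, 'origin': array([ 0.15057046, -0.89555376,  0.87164003]), 'attitude': array([[ 0.91203817,  0.23231024, -0.33796202],
       [-0.40940881,  0.5637686 , -0.71732098],
       [ 0.02389137,  0.79258874,  0.60928834]])}
0.1 0.9957506149379075 [[-9.41827521e-01  3.36096236e-01 -4.90534112e-04]
 [ 3.36096582e-01  9.41826098e-01 -1.64001021e-03]
 [-8.92034274e-05 -1.70947358e-03 -9.99998535e-01]]
```

View pics/top.png

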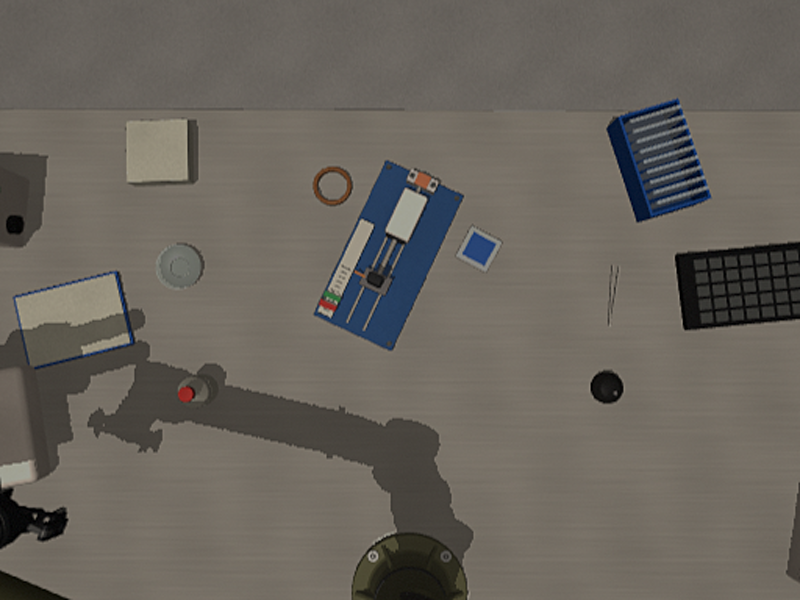

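View pics/side.png

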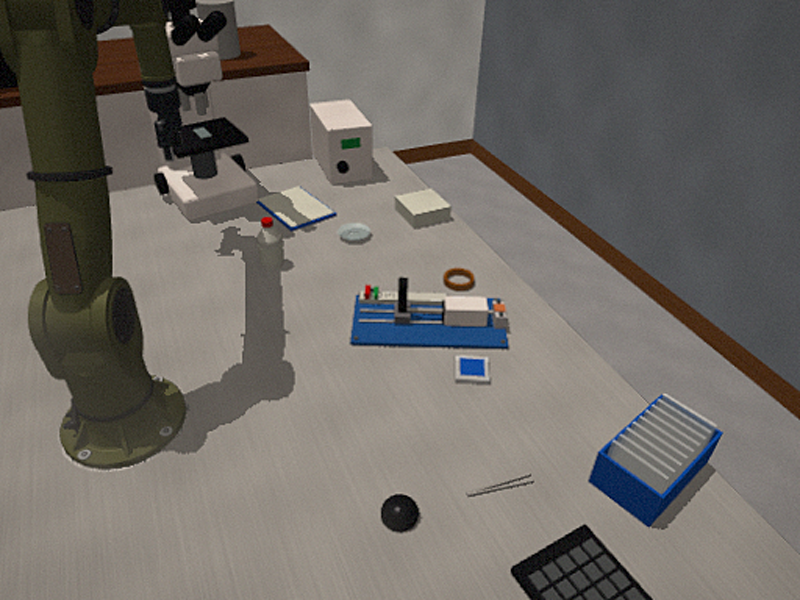

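The top view shows the gauge with plate corners near (387,161), (463,195), (391,350) and (314,315). The grip is near (377,278) and the marker near (329,300). I'll enlarge it.

```bash
python3 - <<'E'
from h import *
import pickle
s=pickle.load(open("top.pkl","rb")); print(s["img"].shape)
c=s["img"][98:228,196:302]; cv2.imwrite("pics/c1.png",cv2.resize(c[:, :],None,fx=4.6,fy=4.6,interpolation=cv2.INTER_CUBIC))
P=[pix2z(s,u*.64,v*.64,.012)[:2] for u,v in((387,161),(463,195),(391,350),(314,315))]
P=np.array(P);print(P,P.mean(0),np.linalg.norm(P-np.roll(P,1,0),axis=1))
for a,b in((3,0),(2,1)):
    d=P[b]-P[a];print(np.degrees(np.arctan2(d[1],d[0])))
E
```

```text
(384, 512, 3)
[[ 0.83733448  0.04564536]
 [ 0.76976092 -0.10477076]
 [ 0.46395958  0.03652331]
 [ 0.53177537  0.18745712]] [0.65070759 0.04121376] [0.33686339 0.16489753 0.33686566 0.16546902]
-24.89628857823864
-24.79907522963621
```

View pics/c1.png

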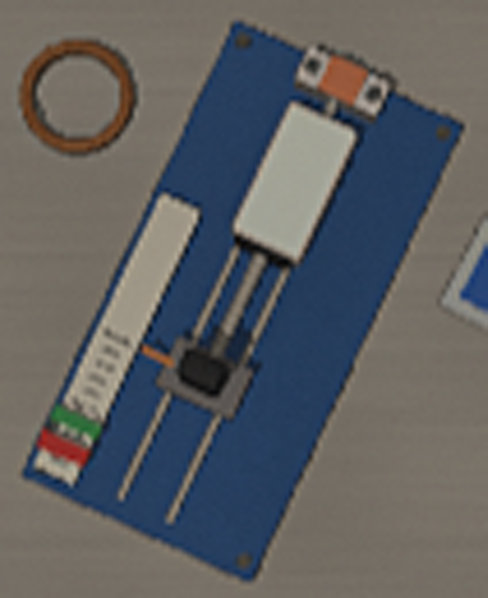

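Crop positions: pointer tip about (143,348), green edge beside the pointer's path about (97,436), red block beyond it. Next I'll compute the draw and check the grasp poses with IK.

```bash
cat >> h.py <<'E'
yaw=np.radians(-24.85); gx=np.array([np.cos(yaw),np.sin(yaw),0]); gy=np.array([-gx[1],gx[0],0]); G=np.array([.6507,.0412,0])
def loc(P): d=np.array(P)-G; return np.array([d@gx,d@gy,d[2]])
def wld(x,y,z): return G+gx*x+gy*y+np.array([0,0,z])
def tool(sgn,tilt):
    y=sgn*gx; z=-np.array([0,0,1.])*np.cos(tilt)+gy*np.sin(tilt)   # body leans to -gy
    return np.column_stack([np.cross(y,z),y,z])
E
python3 - <<'E'
from h import *
import pickle
s=pickle.load(open("top.pkl","rb")); cu=lambda x,y:(196+(x+.5)/4.6-.5,98+(y+.5)/4.6-.5)
for n,x,y,z in(("ptr",143,348,.036),("green far",102,425,.038),("green near",95,443,.038),("gfarL",60,403,.038),("gnearL",50,424,.038),("grip",205,368,.115),("railtop far",165,196,.026),("railtop farR",200,212,.026)):
    print(n,loc(pix2z(s,*cu(x,y),z))*1e3)
im=s["img"].astype(int);b,g,rr=im[...,0],im[...,1],im[...,2]
for n,m in(("green",(g>rr+30)&(g>b+15)),("red",(rr>g+70)&(rr>b+60)),("orange",(rr>g+35)&(g>b+15))):
    m[:,:190]=0;m[:,310:]=0;m[:90]=0;m[:,:][235:]=0
    v,u=np.nonzero(m)
    L=np.array([loc(pix2z(s,a,c,.038 if n!="orange" else .036)) for a,c in zip(u,v)])*1e3
    if n=="orange": L=L[(L[:,1]>15)&(L[:,1]<60)&(abs(L[:,0]+60)<25)]
    print(n,len(L),L.mean(0),L.min(0),L.max(0))
q=r.observe()["joint_pos"]
for sg in(1,-1):
  for t in(0,.3,.45):
    for x in(-.06,-.13):
      j=r.inverse_kinematics(wld(x,0,.075),tool(sg,t)); print(sg,t,x,None if j is None else np.round(j,2))
E
```

```text
ptr [-58.74087099  46.48079282  36.        ]
green far [-115.91958039   49.09871706   38.        ]
green near [-128.51042378   48.21627337   38.        ]
gfarL [-114.5128102    80.16056941   38.        ]
gnearL [-129.71823508   80.19933531   38.        ]
grip [-58.16175014  -0.1381127  115.        ]
railtop far [39.57176915 77.16844799 26.        ]
railtop farR [39.71417878 51.5823571  26.        ]
green 34 [-121.4111603    65.26087477   38.        ] [-126.35746989   48.66075204   38.        ] [-116.91583063   82.36673917   38.        ]
red 40 [-117.96770337   62.08335042   38.        ] [-144.87082666   12.45327923   38.        ] [165.99136381  82.65920707  38.        ]
orange 12 [-59.53061429  34.53015314  36.        ] [-62.21256313  24.42024454  36.        ] [-57.6370632  45.9846391  36.       ]
1 0 -0.06 [-0.6   0.34  0.53  1.75 -0.19  1.11 -0.44]
1 0 -0.13 [-0.67  0.2   0.49  1.89 -0.11  1.07 -0.57]
1 0.3 -0.06 [-0.58  0.27  0.68  1.89 -0.54  1.   -0.07]
1 0.3 -0.13 [-0.64  0.1   0.63  2.04 -0.42  0.93 -0.21]
1 0.45 -0.06 [-0.63  0.29  0.84  1.95 -0.79  1.03  0.19]
1 0.45 -0.13 [-0.68  0.1   0.78  2.11 -0.64  0.91  0.05]
-1 0 -0.06 [-0.44  0.32  0.33  1.74 -0.11  1.1   2.64]
-1 0 -0.13 [-0.52  0.2   0.33  1.89 -0.07  1.07  2.54]
-1 0.3 -0.06 [ 0.98  0.49 -1.17  1.84  0.24  0.95  2.48]
-1 0.3 -0.13 [ 1.03  0.27 -1.16  1.99 -0.01  0.88  2.61]
-1 0.45 -0.06 [ 1.17  0.59 -1.31  1.9   0.22  0.86  2.56]
-1 0.45 -0.13 None
```

The green block's middle is 62 mm farther out than the pointer, so the draw is about 0.062. The wrist gets a 0.3 rad lean so the top camera can still see the pointer.

```bash
cat >> h.py <<'E'
R=tool(1,.3)
def tcp(x,z): return wld(x,0,z)+.019*R[:,2]   # grasp point at gauge x, height z
def st(m=""):
    o=r.observe(); print(m,round(o["time"],2),np.round(loc(o["tcp_pos"])*1e3,1),"F_g",np.round([o["wrist_force"]@gx,o["wrist_force"]@gy,o["wrist_force"][2]],1),"op",round(o["opening"],3),"ff",np.round(o["finger_force"],1)); return o
E
python3 - <<'E'
from h import *
r.move_ptp(tcp(-.059,.19),R); st("above")
r.move_linear(tcp(-.059,.093),.12); st("down")
r.gripper_to(0.0,50); st("closed")
s=r.snapshot("top"); c=s["img"][98:228,190:308]; cv2.imwrite("pics/g1.png",cv2.resize(c,None,fx=4.6,fy=4.6,interpolation=cv2.INTER_CUBIC))
E
```

```text
above 2.48 [-59.9   7.3 171.8] F_g [-0.   0.2 -0. ] op 0.999 ff 0.0
down 3.44 [-58.3   5.9  75.7] F_g [-0.2  1.3 -0.1] op 0.997 ff 0.0
closed 4.06 [-59.9   5.6  75.3] F_g [-4.3 -1.7  5.1] op 0.216 ff 49.5
```

View pics/g1.png

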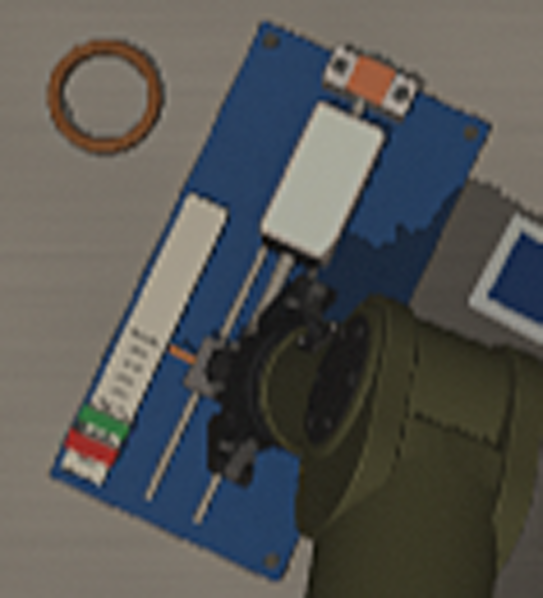

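The grip is held between the fingers. The pointer is at (172,348), still home and in plain view, with green at (103,425). I'll draw to 57 mm and look.

```bash
cat >> h.py <<'E'
def gauge_look(name):
    s=r.snapshot("top"); c=s["img"][150:220,190:260]; cv2.imwrite(f"pics/{name}.png",cv2.resize(c,None,fx=8,fy=8,interpolation=cv2.INTER_CUBIC))
    im=s["img"].astype(int);b,g,rr=im[...,0],im[...,1],im[...,2]
    for n,m,z in(("green",(g>rr+30)&(g>b+15),.038),("orange",(rr>g+35)&(g>b+15),.036)):
        v,u=np.nonzero(m); L=np.array([loc(pix2z(s,a,d,z)) for a,d in zip(u,v)])*1e3
        L=L[(L[:,0]>-160)&(L[:,0]<-45)&(L[:,1]>(22 if n=="orange" else 40))&(L[:,1]<(48 if n=="orange" else 90))]
        print(n,len(L),L.mean(0)[:2] if len(L) else "",L[:,0].min() if len(L) else "",L[:,0].max() if len(L) else "")
E
python3 - <<'E'
from h import *
gauge_look("h0")
p=r.observe()["tcp_pos"]; np.save("p0.npy",p)
r.move_linear(p-gx*.057,.04); st("57"); gauge_look("h1")
E
```

```text
green 35 [-121.27254244   65.24523891] -126.35746988966478 -116.55953546201282
orange 10 [-58.97555989  36.68091011] -60.7499146412348 -56.73285107676389
57 5.76 [-114.3    5.6   75.4] F_g [10.1  3.4 -6.5] op 0.217 ff 49.0
green 36 [-121.14657483   65.04320814] -126.35746988966478 -116.55953546201282
orange 9 [-113.17885632   38.71572391] -114.69169745675347 -111.60596297421367
```

View pics/h1.png

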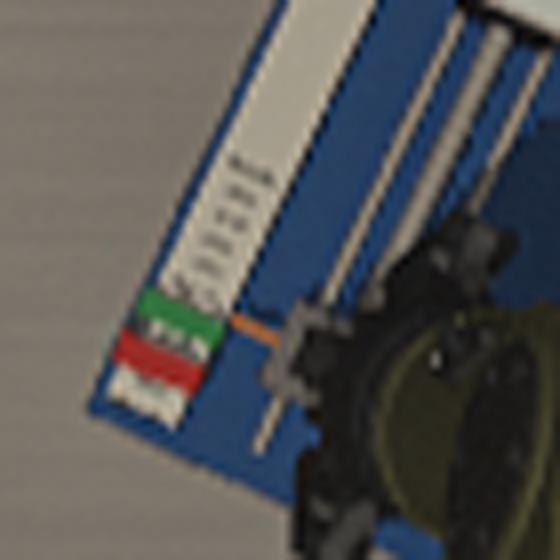

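The pointer tip at (233,320) is about 6 to 8 mm short of the green edge middle, near (223,334). I'll move most of that and re-measure.

```bash
python3 - <<'E'
from h import *
p=np.load("p0.npy")
r.move_linear(p-gx*.0645,.03); st("a"); r.wait(.2); st("b"); gauge_look("h2")
E
```

```text
a 6.21 [-121.6    5.6   75.3] F_g [11.6  5.2 -9.3] op 0.219 ff 49.2
b 6.41 [-121.4    5.5   75.3] F_g [11.3  4.3 -8.2] op 0.213 ff 49.2
green 35 [-121.11183132   65.51127831] -126.35746988966478 -116.55953546201282
orange 11 [-121.10672252   35.17989156] -122.87076431107185 -118.87100176773046
```

View pics/h2.png

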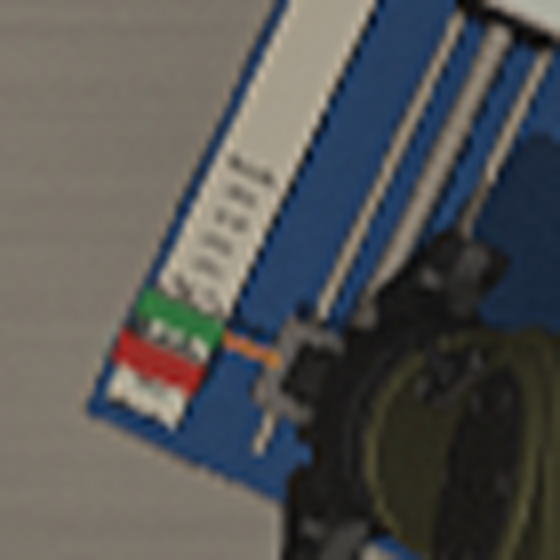

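The pointer at (225,340) sits beside green, mid edge about (222,335), and clear of red, which starts near (206,362). I'll sharpen this with rectified colour profiles along gauge x.

```bash
python3 - <<'E'
from h import *
im=0
for i in range(4): s=r.snapshot("top"); im=im+s["img"].astype(np.float32)/4
np.save("im.npy",im)
xs=np.arange(-.160,-.095,.0015)
def prof(z,ys):
    m=np.array([[proj(s,wld(x,y,z)) for y in ys] for x in xs],np.float32)
    return cv2.remap(im,m[...,0],m[...,1],cv2.INTER_LINEAR).mean(1)
A=prof(.038,np.arange(.053,.060,.001)); B=prof(.038,np.arange(.060,.076,.001)); O=prof(.036,np.arange(.034,.044,.001))
for i,x in enumerate(xs): print(round(x*1e3,1),"edge",A[i].round().astype(int),"mid",B[i].round().astype(int),"or",(O[i,2]-O[i,0]).round())
E
```

```text
-160.0 edge [95 82 74] mid [87 79 74] or -57.0
-158.5 edge [116 120 123] mid [107 115 119] or -57.0
-157.0 edge [135 150 157] mid [128 145 153] or -57.0
-155.5 edge [147 166 174] mid [144 163 171] or -57.0
-154.0 edge [150 169 177] mid [149 167 175] or -58.0
-152.5 edge [148 166 173] mid [144 161 167] or -57.0
-151.0 edge [147 165 169] mid [136 152 155] or -57.0
-149.5 edge [145 163 168] mid [122 137 144] or -57.0
-148.0 edge [133 149 166] mid [104 116 141] or -57.0
-146.5 edge [109 123 162] mid [ 82  91 145] or -57.0
-145.0 edge [ 77  87 158] mid [ 59  66 149] or -57.0
-143.5 edge [ 47  54 154] mid [ 42  47 151] or -58.0
-142.0 edge [ 36  41 152] mid [ 38  42 151] or -58.0
-140.5 edge [ 37  42 153] mid [ 39  43 151] or -59.0
-139.0 edge [ 38  42 154] mid [ 39  44 152] or -60.0
-137.5 edge [ 40  45 153] mid [ 42  47 149] or -60.0
-136.0 edge [ 51  57 144] mid [ 52  58 139] or -60.0
-134.5 edge [ 67  75 129] mid [ 67  74 125] or -60.0
-133.0 edge [ 80  89 113] mid [ 76  84 107] or -60.0
-131.5 edge [ 90 100 107] mid [ 87  95 101] or -60.0
-130.0 edge [106 118 121] mid [101 112 112] or
[... 517 characters left out ...]
 100] or -46.0
-113.5 edge [110 124 130] mid [106 119 125] or -42.0
-112.0 edge [117 129 138] mid [114 125 134] or -46.0
-110.5 edge [121 134 142] mid [115 127 136] or -54.0
-109.0 edge [129 144 152] mid [120 133 141] or -60.0
-107.5 edge [137 153 161] mid [127 142 150] or -61.0
-106.0 edge [143 161 169] mid [138 155 163] or -60.0
-104.5 edge [146 164 172] mid [145 162 170] or -59.0
-103.0 edge [145 163 171] mid [140 157 165] or -58.0
-101.5 edge [143 160 168] mid [131 146 154] or -58.0
-100.0 edge [142 158 166] mid [125 140 147] or -58.0
-98.5 edge [143 160 168] mid [126 141 148] or -58.0
-97.0 edge [144 161 169] mid [133 149 157] or -58.0
-95.5 edge [145 162 171] mid [141 158 166] or -59.0
```

Green spans −115.5 to −125.7 mm (mid −120.6) and the pointer is at −120.9, so it's on the mark. Red starts at −134. I'll hold, then ease home.

```bash
python3 - <<'E'
from h import *
r.wait(2.6); st("held"); gauge_look("h3")
p=np.load("p0.npy")
r.move_linear(p-gx*.008,.03); st("near")
r.move_linear(p+gx*.0005,.015); r.wait(.2); st("home"); gauge_look("h4")
E
```

```text
held 9.26 [-121.4    5.6   75.3] F_g [10.7  3.4 -8. ] op 0.215 ff 49.2
green 36 [-121.14657483   65.04320814] -126.35746988966478 -116.55953546201282
orange 10 [-120.94806427   35.16397003] -122.87076431107185 -118.87100176773046
near 11.34 [-68.    5.6  75.3] F_g [ 3.  -0.1  0.7] op 0.219 ff 50.3
home 12.26 [-59.9   5.6  75.3] F_g [-2.2 -2.3  5.1] op 0.218 ff 51.0
green 36 [-121.14657483   65.04320814] -126.35746988966478 -116.55953546201282
orange 8 [-59.1937118   38.57975594] -60.7499146412348 -57.637063204164825
```

The wrist force has reversed, so the grip is seated on its home stop. Release and lift.

```bash
python3 - <<'E'
from h import *
r.gripper_to(1.0); st("open")
o=r.observe(); r.move_linear(o["tcp_pos"]+np.array([0,0,.12]),.12); r.wait(.3); st("up"); gauge_look("h5")
s=r.snapshot("top"); cv2.imwrite("pics/end.png",s["img"][80:240,80:440])
E
```

```text
open 12.97 [-59.4   5.6  75.2] F_g [-0.2  0.6 -0.4] op 0.997 ff 0.0
up 14.42 [-59.6   5.5 194.7] F_g [ 0.9  1.  -0.7] op 0.999 ff 0.0
green 35 [-121.2776331    65.05262495] -126.35746988966478 -116.7377083171142
orange 13 [-59.31540174  34.16085127] -62.212563126807815 -56.73285107676389
```

View pics/end.png

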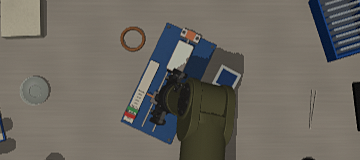

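The picture shows the pointer home, the marker unmoved near (130,108), and the tape roll, chip case, dish and tweezers where they were. The gripper is clear above the gauge.

```bash
python3 -c "
from workcell import r
print(r.hand_in())"
```

```text
the job is handed in; nothing more can be done
None
```

The proof pull is done and handed in: the pointer was held within about 0.5 mm of the green mark for about 2.8 s, clear of red; the grip was then eased fully home and released, and the marker and the neighbouring items I could see had not moved.

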